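Preload a fixation frame in the hand-wound test rig

ROBOT

A 7-joint arm with a two-finger parallel gripper is mounted at the origin on a cart in front of the work surface, level with it; the furniture and walls round the work are solid. World frame = base frame: x ahead of the robot, y to its left, z up, the work surface at z = 0. Lengths are in mm, angles in rad, forces in N, time in s.
With the tool pointing down it reaches from about 400 to 875 mm from the base axis. Payload 4.4 kg.
Tool frame: the origin (TCP) lies at the very end of the fingers, on their centre line; the grasp point (between the pads) lies 19 mm behind it; y points along the fingers, x is the direction in which the jaws open and shut, and the axes are right-handed (so a half turn about y gives the same grasp; the last joint's range is limited). The gripper opens to 85 mm and grips with 20 to 120 N. Pads are 22 mm wide; open, the fingers measure 114 mm over their backs; the gripper's body (76 mm by 85 mm) begins 54 mm behind the grasp point. The pads swing forward as they close: fully open they stand 13 mm farther back than shut.
Start: joints at [-1.285, 0.628, 0.038, 1.517, -0.027, 0.996, -0.02], TCP at [223.959, 610.213, 231.313] pointing down, gripper open.
Joint ranges: [-3.06, 3.06], [-0.37, 2.12], [-1.25, 1.32], [0.18, 2.47], [-1.1, 4.24], [0.23, 1.98], [-2.94, 2.94]. Speed limits (rad/s): [2.57, 2.57, 3.14, 3.14, 3.14, 3.14, 3.14].

INTERFACE

Orientations are given as [roll, pitch, yaw] about the fixed x, y, z axes, in that order (R = Rz(yaw) Ry(pitch) Rx(roll)).
In Python, from cell import readout, eyes, finish_job gives the robot as it stands. The module is installed in compiled form; this text tells all that it offers.
- The arm moves only by the tool apply_moves, never from a script. Its argument "commands" is a list that holds one entry, the list of rows, each a list of 6 numbers: the shift along the tool's x, y, z in units of 0.04 m (1.0 is 0.04 m), then the turn, a rotation vector about the tool's x, y, z in units of 5 degrees (1.0 is 5 degrees). A call has 1 to 8 rows; each row shifts and turns the pose as measured when the row begins, along the tool's axes as they then stand; what a row does not reach is not made up. A row lasts 1/12 s, in which the tool goes at most 41.7 mm and 7.16 degrees, less where a joint would pass 70% of its speed; a pose out of reach is approached as far as the arm can. A call with a number of a shift or a turn outside -1 to 1 is refused whole. A call with a gripper value outside its range is refused whole. "claw" is the finger opening in mm, from 0 to 85.4, set as the call begins (left out, the last holds). The fingers move at their own pace and stop on an object; the grip force is fixed at half the most. Time passes only in rows, so rows that do not move let the fingers close. It gives the time, the measured TCP pose, the force and the opening at its end, in the units of the state.
- readout.read_state(): the state, without advancing time (a new reading comes with each control period).
- eyes.get_image(name): name is "scene" or "top"; returns a dict with "image" (400x640x3 uint8, red, green, blue), "mtx" (3x3 intrinsics, pixels), "rvec" (rotation vector, rad) and "tvec" (3), from world to camera coordinates, as OpenCV has them. Camera axes: x right, y down, z forward; pixel columns grow to the right and rows downward; lengths in mm; the calibration is good to about 2 mm. A picture is of the moment at which its call begins. There is no depth.
- finish_job(): hands the job in, once; it reports no verdict.
The state is a dict: "clock": time; "qpos": joint angles; "qd": joint speeds; "tau": joint torques, N m; "eef_pos": TCP position; "tool_rot": TCP orientation; "force": force on the tool from outside, world axes, zero at the start; "torque": the same for the moment, N m; "width": finger opening in mm.
Only numpy, scipy, OpenCV 4.12 (cv2) and the standard library are available. Lean on these libraries where they do the work, as an engineer would, in place of code of your own. Each camera call takes 0.05 s, during which the arm holds its last target. There are 200 camera calls.

TASK

Wind the black handwheel of the test rig clockwise until its orange sprung pad has pushed the white hexagonal frame square against the stop, then give the wheel about a further quarter turn to preload the frame, and let go. Move the carriage, pad and frame only by way of the wheel, do not overwind it, and leave the black frame, the phone and the mouse where they are.

Things in the scene. Friction and masses are not known exactly. Their poses are not given: they have to be found in the camera images.
- rig: fixed test rig: base plate 180 (x) x 370 mm (y, from -170 to 200), on feet, top 30 mm above the worktop; blue gear head, 90 mm wide in y, at its -y end carries the wheel. Origin: on the worktop below the plate; z up, y along the slide from head to stop; -x is the operator's side, roughly facing the robot. The head's sloped top lies 34 mm below the wheel's centre along the wheel axis.
- wheel_hub (a point): centre of the black handwheel, on its axis at mid-rim; at (0, -120, 173) mm in the rig frame. z axis: wheel axis, out to the operator, tilted 38 deg from vertical towards rig -x; x turns with the wheel, to the red mark. Rim: outer diameter 130, inner 102 mm, 36 mm deep (18 either side). Inside a dish 30 mm deep: closed web 12 mm below this point, boss of 26 mm diameter to 2 mm below it.
- rim_mark (a point): the red mark on top of the rim, 58 mm from the axis, 18 mm above mid-rim; three white marks follow at quarter turns. The wheel has no spokes or crank handle: pinch the 14 mm thick rim radially, one finger in the dish, the other outside where it is free all round; go round with it, let go, regrasp.
- wheel (a joint): angle of the handwheel, rad, 0 at the start, growing clockwise as the operator sees it (looking down onto the wheel along its axis); range 0 to 8. Friction about 0.25 N m (4 N at the rim); it stays where it is left. 1 rad moves the carriage 12.5 mm towards the stop (rig +y). Once the frame is seated, the pad's spring adds about 0.11 N m a rad.
- carriage: dark steel carriage, 111 mm tall, driven by the wheel, with an orange pad (70 mm wide, 28 high) on a sprung stem. Origin: foot of its front (+y) face. The free pad's face stands 53 to 61 mm ahead of it: how far the stem is screwed out differs each time and is not known. Pad spring 0.7 N/mm after 1.4 N preload, travel 35 mm: a quarter turn after seating gives about 15 N.
- white_frame: white hexagonal fixation frame, loose, 94 mm across flats (x axis), 146 mm (y axis), 26 mm high, 0.16 kg; origin: centre of its underside. It lies on the base plate between pad and stop, 5 to 16 mm short of the stop and up to 6 deg askew, x axis roughly along rig y. Seated square on the stop, its origin is about 62 mm from the stop's origin.
- stop: dark steel stop, 120 x 30 x 36 mm, clamped to the base plate at a different place along rig y each time; origin at the centre of its underside, axes parallel to the rig's; its contact face is 15 mm to -y of the origin.
- black_frame: black hexagonal frame, 90 x 139 x 26 mm, loose bystander; origin at the centre of its underside
- phone: black phone, 156 x 79 x 10 mm, loose bystander; origin at the centre of its underside
- mouse: black computer mouse, 108 x 72 x 42 mm, loose bystander; origin at the centre of its underside
There are look-alikes about, which are no part of the job. Of the things shaped like the white_frame, the white one is meant.

How it is judged:
By the outcome, as a careful person would: the job done as asked, in the order asked, and still so for the second after the job is handed in, with the robot touching nothing.
It also fails if it takes over 72 s, if anything falls off the work surface, if the arm or the gripper's body presses on something with over 40 N, if the wrist force passes 120 N, or if a joint passes its speed limit or range.

## Working session

There is one attempt and no reset: what is moved stays moved. The work goes in short steps, Python scripts to look and compute and a tool call to move; the robot and the scene stay as the last step left them, time stands still between calls to the robot, and variables do not carry over. Pictures are saved under pics/ and viewed, about 8 in all and at most 12, crops included, and the job is handed in when it is done.

Besides the shell and the picture viewer there is one more tool, called as name(argument=value, ...), one argument or row to a line, values as JSON. apply_moves: Moves the arm, as the interface text tells. Shifts and turns lie within -1 to 1; 1 stands for 0.04 m of shift or 5 degrees of turn. Its arguments: {"type":"object","properties":{"commands":{"type":"array"},"claw":{"type":"number"}},"required":["commands"]}

```bash
mkdir -p pics; ls; python3 - <<'E'
from cell import readout, eyes
import cv2,numpy as np
s=readout.read_state();print(s)
for n in("scene","top"):
    d=eyes.get_image(n);cv2.imwrite(f"pics/{n}0.png",d["image"][...,::-1]);print(n,d["mtx"].tolist(),d["rvec"],d["tvec"])
    np.savez(f"pics/{n}0.npz",**d)
E
```

```text
pics
{'clock': 0.0, 'qpos': array([-1.28480475,  0.62934157,  0.03844263,  1.51839075, -0.02698526,
        0.99629018, -0.01999274]), 'qd': array([-0.00042696, -0.00027791, -0.0001568 , -0.00055516,  0.00023949,
        0.00110672,  0.00115149]), 'tau': array([-4.61470972e-04, -5.63397825e+01,  1.22626137e+00, -1.93452519e+01,
        1.11175634e-02,  1.05503705e-02, -5.57857632e-06]), 'eef_pos': array([223.73623572, 609.60436161, 230.38478092]), 'tool_rot': array([-1.57083455,  0.0019114 ,  1.21901894]), 'force': array([-0.14644778, -0.15806676,  0.42891793]), 'torque': array([ 0.00147944, -0.00975018, -0.02720112]), 'width': 84.96580993175739}
scene [[445.6188868472139, 0.0, 322.00585978434464], [0.0, 445.6188868472139, 200.10494583468886], [0.0, 0.0, 1.0]] [ 1.37140796 -1.71773634  1.13803745] [  93.99947812  342.82430682 1059.38360256]
top [[445.5777622309551, 0.0, 319.20616266947746], [0.0, 445.5777622309551, 199.6205020909728], [0.0, 0.0, 1.0]] [ 2.15444018 -2.10799884  0.16322838] [ -14.5477247   527.44708648 1419.51086409]
```

View pics/scene0.png

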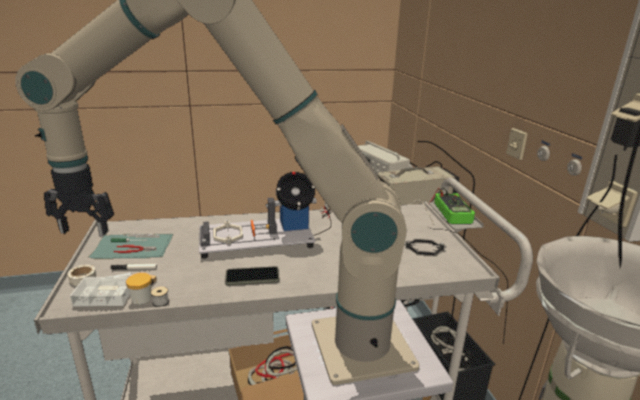

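View pics/top0.png

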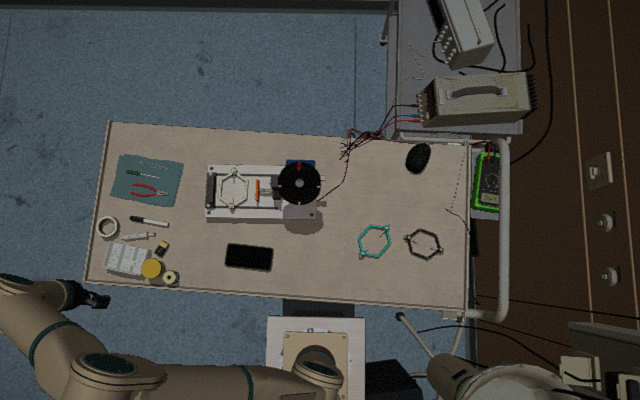

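The white frame is on the rig at top (235,190). Its look-alikes are the teal frame (375,241) and the black frame (424,244). The handwheel is the black disc at (299,184) above the blue head. The mouse (418,158) and phone (249,257) are also black, but they aren't the wheel. I'll check with one close crop.

```bash
cat > h.py <<'E'
import cv2,numpy as np
from scipy.spatial.transform import Rotation as R
from cell import readout, eyes
def P(d):
    return cv2.Rodrigues(np.array(d["rvec"],float))[0],np.array(d["tvec"],float).ravel(),np.array(d["mtx"])
def ray(d,uv):
    r,t,K=P(d);c=-r.T@t;return c,r.T@np.linalg.inv(K)@np.array([uv[0],uv[1],1.])
def onz(d,uv,z):
    c,v=ray(d,uv);return c+v*(z-c[2])/v[2]
def proj(d,p):
    return cv2.projectPoints(np.array(p,float).reshape(-1,3),np.array(d["rvec"],float),np.array(d["tvec"],float),np.array(d["mtx"]),None)[0].reshape(-1,2)
def crop(d,x0,y0,w,h,k,fn):
    cv2.imwrite(fn,cv2.resize(d["image"][y0:y0+h,x0:x0+w,::-1],None,fx=k,fy=k,interpolation=cv2.INTER_CUBIC))
E
python3 - <<'E'
from h import *
t=np.load("pics/top0.npz");s=np.load("pics/scene0.npz")
a=cv2.resize(t["image"][145:235,195:335,::-1],None,fx=5.7,fy=5.7,interpolation=cv2.INTER_CUBIC)
crop(t,195,148,140,88,5.7,"pics/c1.png")
crop(s,190,160,140,105,5.7,"pics/c2.png")
E
```

```text
(no output)
```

View pics/c1.png

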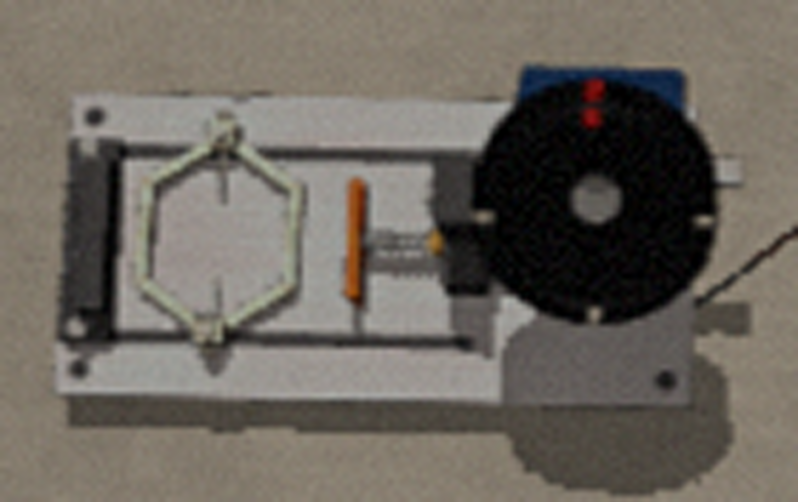

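View pics/c2.png

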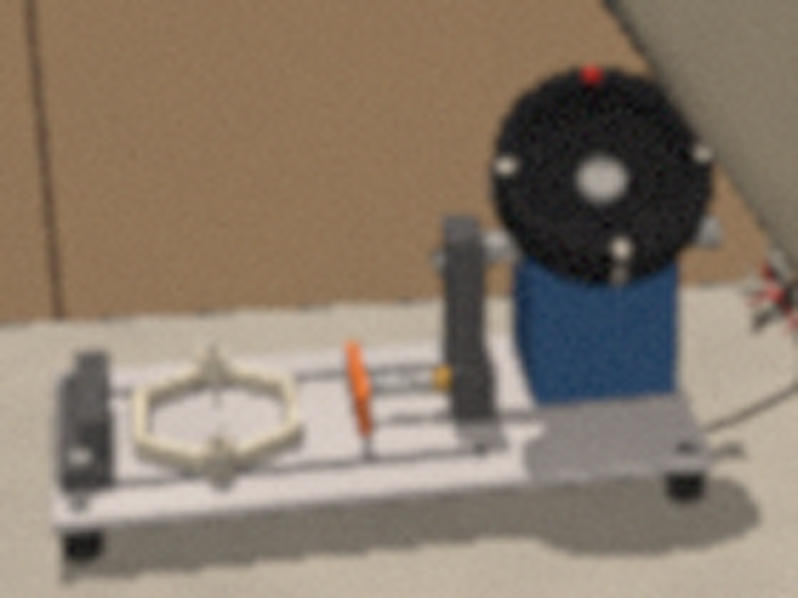

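The first crop shows the wheel: red mark (592,100), boss (597,198), white frame (220,240), orange pad (356,240) and stop (95,240). The second shows the boss at (600,178), with the red mark at the top. Next I'll work out the rig pose.

```bash
cat >> h.py <<'E'
def U(x,y,x0,y0,k): return (x0+(x+.5)/k-.5,y0+(y+.5)/k-.5)
def tri(d1,u1,d2,u2):
    c1,v1=ray(d1,u1);c2,v2=ray(d2,u2)
    a,b=np.linalg.lstsq(np.c_[v1,-v2],c2-c1,rcond=None)[0]
    p,q=c1+a*v1,c2+b*v2;return (p+q)/2,np.linalg.norm(p-q)
E
python3 - <<'E'
from h import *
t=np.load("pics/top0.npz");s=np.load("pics/scene0.npz")
T=lambda x,y:U(x,y,195,148,5.7);S=lambda x,y:U(x,y,190,160,5.7)
nl,nr,fl=[onz(t,T(*p),30)[:2] for p in((57,395),(690,402),(72,95))]
sl=onz(s,S(57,520),30)[:2];sr=onz(s,S(705,455),30)[:2]
print("plate top view",nl,nr,fl,np.linalg.norm(nl-nr),np.linalg.norm(nl-fl));print("plate scene",sl,sr)
y=(nl-nr);print("yaw of rig y",np.degrees(np.arctan2(y[1],y[0]))-90)
for n,a,b in(("boss",(597,198),(600,178)),("red",(592,90),(592,75)),("wL",(483,216),(507,166)),("wR",(705,220),(703,153)),("wN",(595,314),(621,248))):
    print(n,*tri(t,T(*a),s,S(*b)))
# slide items in top view
for n,p,z in(("stopface",(118,240),66),("frameL",(135,225),56),("frameR",(300,235),56),("padL",(347,240),75),("padR",(364,240),75)):
    print(n,onz(t,T(*p),z))
E
```

```text
plate top view [464.12893979 373.87422189] [467.9042305    7.45462969] [642.42886233 376.49972411] 366.43904044770665 178.31925201519883
plate scene [464.15954576 372.35296914] [466.76772168  12.7278758 ]
yaw of rig y 0.5903084201820405
boss [558.86221528  56.7313703  167.41111698] 0.2082618668350264
red [605.29442877  55.61360504 214.13226728] 5.180508286256485
wL [544.14969288 113.97820657 185.38909858] 1.7511946139413583
wR [544.82434012  -1.00601032 184.58215249] 0.2507086321033254
wN [499.28628879  56.42356235 149.60449843] 0.912215609993103
stopface [549.45028191 335.00136189  66.        ]
frameL [560.24106212 328.25243015  56.        ]
frameR [556.37731833 233.036167    56.        ]
padL [550.51437217 202.88415095  75.        ]
padR [550.71531509 193.25218363  75.        ]
```

```bash
cat >> h.py <<'E'
yaw=R.from_euler('z',0.55,degrees=True);th=np.radians(38)
HUB=np.array([557.,56.5,172.]);AX=yaw.apply([-np.sin(th),0,np.cos(th)]);E1=yaw.apply([np.cos(th),0,np.sin(th)])
def target(al,h,r=58):
    a=np.radians(al);x=np.cos(a)*E1+np.sin(a)*np.cross(-AX,E1);y=-AX
    return HUB+r*x+h*AX,R.from_matrix(np.c_[x,y,np.cross(x,y)])
def cur():
    s=readout.read_state();return s,np.array(s["eef_pos"]),R.from_euler('xyz',s["tool_rot"])
def err(al,h,r=58):
    s,p,o=cur();P_,O=target(al,h,r)
    d=o.inv().apply(P_-p)/40;w=np.degrees((o.inv()*O).as_rotvec())/5
    print("t",round(s["clock"],2),"shift",d.round(2),"turn",w.round(2),"q",np.round(s["qpos"],2),"F",np.round(s["force"],1),"w",round(s["width"],1))
def where():
    s,p,o=cur();q=p-HUB;h=q@AX;x=o.as_matrix()[:,0];z=np.cross(-AX,E1)
    v=q-h*AX
    print("t",round(s["clock"],2),"alpha jaw",np.degrees(np.arctan2(x@z,x@E1)).round(1),"alpha pos",np.degrees(np.arctan2(v@z,v@E1)).round(1),"r",np.linalg.norm(v).round(1),"h",h.round(1),"tilt",np.degrees(np.arccos(o.as_matrix()[:,1]@-AX)).round(1),"q",np.round(s["qpos"],2),"F",np.round(s["force"],1),"w",round(s["width"],1))
E
python3 -c "
from h import *
err(-135,100);where();print(target(-135,100)[0])"
```

```text
t 0.1 shift [ -9.98   0.14 -10.03] turn [ -7.85 -12.63   1.67] q [-1.28  0.63  0.04  1.52 -0.03  1.   -0.02] F [ 0.1 -0.3 -0. ] w 85.2
t 0.1 alpha jaw -73.5 alpha pos -111.8 r 599.1 h 248.0 tilt 38.0 q [-1.28  0.63  0.04  1.52 -0.03  1.   -0.02] F [ 0.1 -0.3 -0. ] w 85.2
[462.72644589  96.609094   225.55144792]
```

apply_moves(
  commands=[
    [[-0.5,-0.2,-0.5,0,0,0],[-0.8,-0.2,-0.8,0,0,0],[-0.8,-0.2,-0.8,0,0,0],[-0.8,-0.1,-0.8,0,0,0],[-0.8,0,-0.8,0,0,0],[-0.8,0,-0.8,0,0,0],[-0.8,0,-0.8,0,0,0],[-0.8,0,-0.8,0,0,0]],
  ],
  claw=42,
)

```text
clock: 0.77
eef_pos: [355.4, 318.2, 253.4]
tool_rot: [-1.564, 0.003, 1.239]
force: [0.9, 0.1, 0.3]
width: 42.2
```

```bash
python3 -c "
from h import *
err(-135,100)"
```

```text
t 0.77 shift [-4.36  0.68 -4.35] turn [ -7.89 -12.4    1.78] q [-0.83  0.36  0.06  1.95 -0.03  0.84  0.49] F [0.9 0.1 0.3] w 42.2
```

apply_moves(
  commands=[
    [[-0.8,0,-0.8,0,0,0],[-0.8,0,-0.8,0,0,0],[-0.8,0,-0.8,0,0,0],[-0.8,0,-0.8,0,0,0],[-0.5,0,-0.5,0,0,0],[0,0,0,-0.5,-0.8,0.1],[0,0,0,-0.5,-0.8,0.1],[0,0,0,-0.5,-0.8,0.1]],
  ],
)

```text
clock: 1.43
eef_pos: [445.6, 125.6, 252.5]
tool_rot: [-1.698, 0.048, 1.428]
force: [0.9, 0.7, -0.8]
width: 42.2
```

apply_moves(
  commands=[
    [[0,0,0,-0.5,-0.8,0.1],[0,0,0,-0.5,-0.8,0.1],[0,0,0,-0.5,-0.8,0.1],[0,0,0,-0.5,-0.8,0.1],[0,0,0,-0.5,-0.8,0.1],[0,0,0,-0.5,-0.8,0.1],[0,0,0,-0.5,-0.8,0.1],[0,0,0,-0.5,-0.8,0.1]],
  ],
)

```text
clock: 2.1
eef_pos: [444.5, 125.8, 251.9]
tool_rot: [-1.98, 0.275, 1.977]
force: [1.5, -0.9, 0.6]
width: 41.6
```

```bash
python3 -c "
from h import *
err(-135,100)"
```

```text
t 2.1 shift [-0.64  0.85  0.22] turn [-2.18 -3.49  0.51] q [-0.87  0.22  0.35  2.38  0.93  0.29  0.63] F [ 1.5 -0.9  0.6] w 41.6
```

```bash
python3 -c "
from h import *
err(-135,45);err(-120,45);where()"
```

```text
t 2.1 shift [-0.66  2.19 -0.04] turn [-2.18 -3.49  0.51] q [-0.87  0.22  0.35  2.38  0.93  0.29  0.63] F [ 1.5 -0.9  0.6] w 41.6
t 2.1 shift [-0.59  2.12 -0.41] turn [-2.22 -0.5   0.22] q [-0.87  0.22  0.35  2.38  0.93  0.29  0.63] F [ 1.5 -0.9  0.6] w 41.6
t 2.1 alpha jaw -117.4 alpha pos -118.9 r 80.4 h 131.8 tilt 11.2 q [-0.87  0.22  0.35  2.38  0.93  0.29  0.63] F [ 1.5 -0.9  0.6] w 41.6
```

apply_moves(
  commands=[
    [[-0.1,0.3,0,0,0,0],[-0.2,0.4,0,-0.2,-0.4,0],[-0.1,0.4,0,-0.3,-0.6,0.1],[-0.1,0.3,0,-0.4,-0.6,0.1],[0,0.2,0,-0.4,-0.6,0.1],[0,0,0,-0.4,-0.6,0.1],[0,0,0,-0.4,-0.6,0.1]],
  ],
)

```text
clock: 2.68
eef_pos: [467.7, 108.0, 218.2]
tool_rot: [-2.012, 0.383, 2.128]
force: [0.3, -0.4, 0.0]
width: 41.8
```

```bash
python3 -c "
from h import *
err(-135,45);where()"
```

```text
t 2.68 shift [-0.24  1.16  0.03] turn [-1.28 -1.46  0.11] q [-0.37  0.31 -0.2   2.47  1.83  0.41 -0.09] F [ 0.3 -0.4  0. ] w 41.8
t 2.68 alpha jaw -127.7 alpha pos -128.4 r 66.8 h 91.1 tilt 6.4 q [-0.37  0.31 -0.2   2.47  1.83  0.41 -0.09] F [ 0.3 -0.4  0. ] w 41.8
```

```bash
python3 -c "
from h import *
err(-240,70,-58)"
```

```text
t 2.68 shift [-1.12  0.37 -1.41] turn [ -0.81 -22.44   1.28] q [-0.37  0.31 -0.2   2.47  1.83  0.41 -0.09] F [ 0.3 -0.4  0. ] w 41.8
```

apply_moves(
  commands=[
    [[-0.3,0.1,-0.3,0,0,0],[-0.3,0.1,-0.4,0,0,0],[-0.3,0.1,-0.4,0,-0.5,0],[-0.1,0,-0.2,0,-0.8,0],[0,0,0,0,-0.8,0.1],[0,0,0,0,-0.8,0.1],[0,0,0,0,-0.8,0.1],[0,0,0,0,-0.8,0]],
  ],
)

```text
clock: 3.35
eef_pos: [528.5, 112.2, 241.0]
tool_rot: [-1.822, 0.538, 2.558]
force: [-0.2, -0.4, -0.3]
width: 42.2
```

```bash
python3 -c "
from h import *
err(-240,70,-58)"
```

```text
t 3.35 shift [-0.26  0.03  0.02] turn [ -0.61 -17.7    1.21] q [-0.4   0.32 -0.08  2.32  1.58  0.34  0.66] F [-0.2 -0.4 -0.3] w 42.2
```

apply_moves(
  commands=[
    [[-0.2,0,0,0,-1,0.1],[0,0,0,0,-1,0.1],[0,0,0,0,-1,0.1],[0,0,0,0,-1,0.1],[0,0,0,0,-1,0.1],[0,0,0,0,-1,0.1],[0,0,0,0,-1,0.1],[0,0,0,0,-1,0]],
  ],
)

```text
clock: 4.02
eef_pos: [533.2, 108.2, 243.6]
tool_rot: [-1.32, 0.603, -2.845]
force: [-0.9, 0.3, -0.0]
width: 42.0
```

apply_moves(
  commands=[
    [[0,0,0,0,-1,0],[0,0,0,0,-1,0],[0,0,0,0,-1,0],[0,0,0,0,-1,0],[0,0,0,0,-1,0],[0,0,0,0,-1,0],[0,0,0,0,-1,0],[0,0,0,0,-1,0]],
  ],
)

```text
clock: 4.68
eef_pos: [531.2, 108.0, 241.5]
tool_rot: [-0.987, 0.285, -2.102]
force: [-0.2, 0.2, -0.3]
width: 41.8
```

```bash
python3 -c "
from h import *
err(-240,40,-58);where()"
```

```text
t 4.68 shift [-0.12  0.75  0.13] turn [-0.25 -0.86  0.96] q [-0.54  0.33  0.08  2.36  1.87  0.33  1.84] F [-0.2  0.2 -0.3] w 41.8
t 4.68 alpha jaw 124.3 alpha pos -66.2 r 56.6 h 70.3 tilt 4.9 q [-0.54  0.33  0.08  2.36  1.87  0.33  1.84] F [-0.2  0.2 -0.3] w 41.8
```

apply_moves(
  commands=[
    [[-0.1,0.2,0.1,-0.1,-0.4,0.5],[0,0.3,0,-0.1,-0.4,0.5],[0,0.2,0,0,0,0]],
  ],
)

```text
clock: 4.93
eef_pos: [550.2, 110.7, 224.9]
tool_rot: [-0.971, 0.312, -1.994]
force: [0.5, -1.0, -0.5]
width: 41.9
```

```bash
python3 - <<'E'
from h import *
err(-240,-4,-58);where()
s,p,o=cur()
for n,b in(("scene",(215,110,140,100)),("top",(215,130,140,100))):
    d=eyes.get_image(n);crop(d,*b,5.6,f"pics/{n}1.png");print(proj(d,[p,p-19*o.as_matrix()[:,1],HUB+18*AX]))
a=cv2.imread("pics/scene1.png");b=cv2.imread("pics/top1.png");cv2.imwrite("pics/m1.png",cv2.resize(np.vstack([a,b]),None,fx=.535,fy=.535,interpolation=cv2.INTER_AREA))
E
```

```text
t 4.93 shift [0.06 1.24 0.07] turn [-0.08 -0.05  0.05] q [-0.33  0.38 -0.1   2.38  2.27  0.37  1.57] F [ 0.5 -1.  -0.5] w 41.9
t 4.93 alpha jaw 120.2 alpha pos -63.1 r 60.8 h 45.5 tilt 0.4 q [-0.33  0.38 -0.1   2.38  2.27  0.37  1.57] F [ 0.5 -1.  -0.5] w 41.9
[[278.83166636 176.53073734]
 [279.32687985 173.45082279]
 [295.72088734 187.03512418]]
[[279.51186623 180.89196658]
 [278.84846326 183.85731423]
 [298.9413755  185.31377819]]
```

View pics/m1.png

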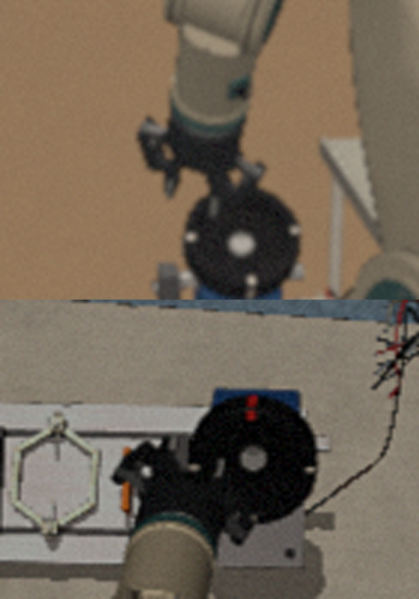

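The fingers straddle the rim at about 10 o'clock, with one over the dish and one outside. Next I'll descend and pinch.

apply_moves(
  commands=[
    [[0.1,0.3,0.1,0,0,0],[0,0.3,0,0,0,0],[0,0.3,0,0,0,0],[0,0.2,0,0,0,0]],
  ],
)

```text
clock: 5.37
eef_pos: [579.0, 105.7, 191.4]
tool_rot: [-0.972, 0.312, -1.998]
force: [-0.1, 0.1, 0.7]
width: 42.2
```

```bash
python3 -c "
from h import *
err(-240,-4,-58);where()"
```

```text
t 5.37 shift [-0.02  0.14 -0.03] turn [-0.08 -0.08  0.07] q [-0.24  0.49 -0.16  2.34  2.38  0.44  1.5 ] F [-0.1  0.1  0.7] w 42.2
t 5.37 alpha jaw 120.4 alpha pos -58.8 r 57.3 h 1.4 tilt 0.5 q [-0.24  0.49 -0.16  2.34  2.38  0.44  1.5 ] F [-0.1  0.1  0.7] w 42.2
```

apply_moves(
  commands=[
    [[0,0.1,0,0,0,0],[0,0,0,0,0,0],[0,0,0,0,0,0],[0,0,0,0,0,0],[0,0,0,0,0,0],[0,0,0,0,0,0]],
  ],
  claw=5,
)

```text
clock: 5.87
eef_pos: [581.6, 106.2, 187.3]
tool_rot: [-0.974, 0.312, -2.002]
force: [4.1, -0.7, -6.5]
width: 13.6
```

```bash
python3 -c "
from h import *
err(-240,-4,-58);where()"
```

```text
t 5.87 shift [-0.02  0.02 -0.01] turn [-0.07 -0.12  0.1 ] q [-0.24  0.5  -0.16  2.34  2.38  0.44  1.49] F [ 4.1 -0.7 -6.5] w 13.6
t 5.87 alpha jaw 120.6 alpha pos -59.4 r 57.4 h -3.4 tilt 0.6 q [-0.24  0.5  -0.16  2.34  2.38  0.44  1.49] F [ 4.1 -0.7 -6.5] w 13.6
```

apply_moves(
  commands=[
    [[0,0,0.05,0,0.4,0],[0,0,0.1,0,0.8,0],[0,0,0.1,0,0.8,0],[0,0,0.1,0,0.8,0],[0,0,0.1,0,0.8,0],[0,0,0.1,0,0.8,0]],
  ],
)

```text
clock: 6.37
eef_pos: [594.2, 91.8, 197.2]
tool_rot: [-1.13, 0.51, -2.38]
force: [3.9, -0.3, -7.7]
width: 13.1
```

```bash
python3 -c "
from h import *
where();err(-220,-4,-58)"
```

```text
t 6.37 alpha jaw 143.4 alpha pos -37.8 r 57.1 h -3.3 tilt 0.6 q [-0.13  0.49 -0.25  2.31  2.29  0.42  1.24] F [ 3.9 -0.3 -7.7] w 13.1
t 6.37 shift [-0.02  0.02 -0.06] turn [-0.08 -0.68  0.1 ] q [-0.13  0.49 -0.25  2.31  2.29  0.42  1.24] F [ 3.9 -0.3 -7.7] w 13.1
```

apply_moves(
  commands=[
    [[0,0,0.13,0,1,0],[0,0,0.13,0,1,0],[0,0,0.13,0,1,0],[0,0,0.13,0,1,0],[0,0,0.13,0,1,0],[0,0,0.13,0,1,0],[0,0,0.13,0,1,0],[0,0,0.13,0,1,0]],
  ],
)

```text
clock: 7.03
eef_pos: [603.3, 52.1, 204.3]
tool_rot: [-1.635, 0.654, 3.033]
force: [4.7, 1.3, -9.3]
width: 13.5
```

```bash
python3 -c "
from h import *
where();err(-175,-4,-58)"
```

```text
t 7.03 alpha jaw -174.6 alpha pos 4.9 r 56.6 h -3.0 tilt 0.6 q [ 0.12  0.49 -0.45  2.29  2.21  0.43  0.7 ] F [ 4.7  1.3 -9.3] w 13.5
t 7.03 shift [-0.04  0.02  0.  ] turn [-0.1  -0.07  0.07] q [ 0.12  0.49 -0.45  2.29  2.21  0.43  0.7 ] F [ 4.7  1.3 -9.3] w 13.5
```

apply_moves(
  commands=[
    [[0,0,0.13,0,1,0],[0,0,0.13,0,1,0],[0,0,0.13,0,1,0],[0,0,0.13,0,1,0],[0,0,0.13,0,1,0],[0,0,0.13,0,1,0],[0,0,0.13,0,1,0],[0,0,0.13,0,1,0]],
  ],
)

```text
clock: 7.7
eef_pos: [589.3, 14.9, 193.3]
tool_rot: [-2.082, 0.426, 2.211]
force: [6.3, 2.5, -10.7]
width: 13.2
```

```bash
python3 -c "
from h import *
where();err(-135,-4,-58)"
```

```text
t 7.7 alpha jaw -132.6 alpha pos 47.6 r 56.7 h -2.8 tilt 0.6 q [ 0.39  0.55 -0.71  2.33  2.21  0.53  0.08] F [  6.3   2.5 -10.7] w 13.2
t 7.7 shift [-0.03  0.03 -0.07] turn [-0.11 -0.47  0.06] q [ 0.39  0.55 -0.71  2.33  2.21  0.53  0.08] F [  6.3   2.5 -10.7] w 13.2
```

apply_moves(
  commands=[
    [[0,0,0.13,0,1,0],[0,0,0.13,0,1,0],[0,0,0.13,0,1,0],[0,0,0.13,0,1,0],[0,0,0.13,0,1,0],[0,0,0.13,0,1,0]],
  ],
)

```text
clock: 8.2
eef_pos: [567.4, 0.5, 176.3]
tool_rot: [-2.213, 0.117, 1.737]
force: [6.6, 3.3, -11.9]
width: 13.2
```

```bash
python3 - <<'E'
from h import *
where()
d=eyes.get_image("top");np.savez("pics/top2.npz",**d);crop(d,195,148,140,88,5.7,"pics/c3.png")
E
```

```text
t 8.2 alpha jaw -101.2 alpha pos 79.5 r 57.1 h -2.7 tilt 0.7 q [ 0.54  0.65 -0.91  2.4   2.21  0.67 -0.42] F [  6.6   3.3 -11.9] w 13.2
```

View pics/c3.png

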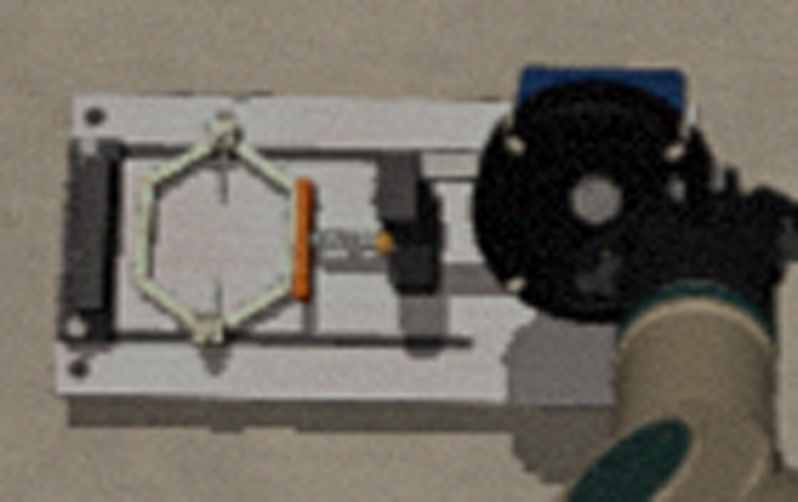

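The pad has just reached the frame's right flat (x≈300 in the crop), and the wheel has turned 139°. The frame is still about 10 mm short of the stop (x≈135 against 118). I'll release and return for a second sweep.

apply_moves(
  commands=[
    [[0,0,0,0,0,0],[0,0,0,0,0,0],[0,0,0,0,0,0],[0,0,0,0,0,0],[0,-0.3,0,0,0,0],[0,-0.4,0,0,0,0],[0,-0.4,0,0,0,0]],
  ],
  claw=42,
)

```text
clock: 8.83
eef_pos: [540.3, -0.8, 211.6]
tool_rot: [-2.212, 0.119, 1.736]
force: [0.3, -0.2, 0.1]
width: 42.0
```

apply_moves(
  commands=[
    [[0,0,-0.13,0,-1,0],[0,0,-0.13,0,-1,0],[0,0,-0.13,0,-1,0],[0,0,-0.13,0,-1,0],[0,0,-0.13,0,-1,0],[0,0,-0.13,0,-1,0],[0,0,-0.13,0,-1,0],[0,0,-0.13,0,-1,0]],
  ],
)

```text
clock: 9.5
eef_pos: [567.9, 19.1, 241.5]
tool_rot: [-1.998, 0.521, 2.398]
force: [0.4, -0.2, -0.3]
width: 42.0
```

```bash
python3 -c "
from h import *
where();err(-140,40,-58)"
```

```text
t 9.5 alpha jaw -143.6 alpha pos 36.2 r 63.4 h 48.3 tilt 0.4 q [ 0.36  0.4  -0.65  2.34  2.09  0.4   0.33] F [ 0.4 -0.2 -0.3] w 42.0
t 9.5 shift [0.14 0.21 0.09] turn [-0.08  0.73 -0.03] q [ 0.36  0.4  -0.65  2.34  2.09  0.4   0.33] F [ 0.4 -0.2 -0.3] w 42.0
```

apply_moves(
  commands=[
    [[0.1,0,-0.13,0,-1,0],[0.04,0,-0.13,0,-1,0],[0.01,0,-0.13,0,-1,0],[0.01,0,-0.13,0,-1,0],[0.01,0,-0.13,0,-1,0],[0.01,0,-0.13,0,-1,0],[0.01,0,-0.13,0,-1,0],[0.01,0,-0.13,0,-1,0]],
  ],
)

```text
clock: 10.17
eef_pos: [574.1, 64.5, 252.1]
tool_rot: [-1.476, 0.668, -2.994]
force: [-0.5, -0.2, -0.6]
width: 41.7
```

apply_moves(
  commands=[
    [[0.01,0,-0.13,0,-1,0],[0.01,0,-0.13,0,-1,0],[0.01,0,-0.13,0,-1,0],[0.01,0,-0.13,0,-1,0],[0.01,0,-0.13,0,-1,0],[0.01,0,-0.13,0,-1,0],[0.01,0,-0.13,0,-1,0],[0.01,0,-0.13,0,-1,0]],
  ],
)

```text
clock: 10.83
eef_pos: [558.9, 104.7, 246.1]
tool_rot: [-1.016, 0.428, -2.158]
force: [-0.9, 1.0, 0.2]
width: 42.0
```

```bash
python3 -c "
from h import *
where();err(-250,40,-58)"
```

```text
t 10.83 alpha jaw 131.2 alpha pos -45.4 r 67.7 h 56.9 tilt 1.4 q [-0.17  0.35 -0.28  2.35  2.11  0.4   1.58] F [-0.9  1.   0.2] w 42.0
t 10.83 shift [ 0.34  0.4  -0.63] turn [-0.26 -4.24 -0.09] q [-0.17  0.35 -0.28  2.35  2.11  0.4   1.58] F [-0.9  1.   0.2] w 42.0
```

apply_moves(
  commands=[
    [[0.25,0.05,-0.13,-0.05,-1,0],[0.05,0.1,-0.13,-0.05,-1,0],[0.01,0.1,-0.13,-0.05,-1,0],[0.01,0.1,-0.13,-0.05,-1,0],[0,0.05,-0.1,0,-0.2,0]],
  ],
)

```text
clock: 11.25
eef_pos: [546.1, 110.7, 218.7]
tool_rot: [-0.92, 0.209, -1.812]
force: [-0.3, 0.4, -0.5]
width: 41.8
```

```bash
python3 -c "
from h import *
where();err(-250,-2,-58)"
```

```text
t 11.25 alpha jaw 108.6 alpha pos -69.3 r 58.1 h 43.1 tilt 1.0 q [-0.2   0.4  -0.26  2.4   2.29  0.45  1.77] F [-0.3  0.4 -0.5] w 41.8
t 11.25 shift [ 0.02  1.13 -0.03] turn [-0.14  0.28 -0.16] q [-0.2   0.4  -0.26  2.4   2.29  0.45  1.77] F [-0.3  0.4 -0.5] w 41.8
```

apply_moves(
  commands=[
    [[0,0.3,0,0,0.2,-0.1],[0,0.3,0,0,0,0],[0,0.3,0,0,0,0],[0,0.2,0,0,0,0],[0,0,0,0,0,0]],
  ],
)

```text
clock: 11.67
eef_pos: [574.3, 113.3, 185.2]
tool_rot: [-0.921, 0.217, -1.832]
force: [0.5, -0.6, -0.2]
width: 42.0
```

```bash
python3 -c "
from h import *
where();err(-250,-3,-58)"
```

```text
t 11.67 alpha jaw 109.8 alpha pos -68.6 r 60.8 h -0.6 tilt 1.0 q [-0.16  0.51 -0.3   2.37  2.35  0.53  1.71] F [ 0.5 -0.6 -0.2] w 42.0
t 11.67 shift [ 0.07  0.06 -0.04] turn [-0.17  0.04 -0.1 ] q [-0.16  0.51 -0.3   2.37  2.35  0.53  1.71] F [ 0.5 -0.6 -0.2] w 42.0
```

apply_moves(
  commands=[
    [[0.08,0.06,-0.03,-0.1,0,-0.1],[0,0,0,0,0,0],[0,0,0,0,0,0],[0,0,0,0,0,0],[0,0,0,0,0,0],[0,0,0,0,0,0],[0,0,0,0,0,0]],
  ],
  claw=5,
)

```text
clock: 12.25
eef_pos: [573.5, 111.0, 182.1]
tool_rot: [-0.934, 0.212, -1.841]
force: [4.0, 0.7, -4.8]
width: 13.3
```

apply_moves(
  commands=[
    [[0,0,0.07,0,0.5,0],[0,0,0.13,0,1,0],[0,0,0.13,0,1,0],[0,0,0.13,0,1,0],[0,0,0.13,0,1,0],[0,0,0.13,0,1,0],[0,0,0.13,0,1,0],[0,0,0.13,0,1,0]],
  ],
)

```text
clock: 12.92
eef_pos: [596.1, 87.5, 199.8]
tool_rot: [-1.182, 0.55, -2.471]
force: [4.2, 1.1, -6.9]
width: 13.7
```

```bash
python3 - <<'E'
from h import *
where()
t0=np.load("pics/top0.npz");t2=np.load("pics/top2.npz");t3=eyes.get_image("top");np.savez("pics/top3.npz",**t3)
for t in(t0,t2,t3):
    im=t["image"][148:236,195:335].astype(int);r,g,b=im[...,0],im[...,1],im[...,2]
    m=(r>110)&(r-b>60)&(g<.75*r)
    m[:, 85:]=0
    ys,xs=np.nonzero(m);print("orange",len(xs),xs.mean().round(2)+195,ys.mean().round(2)+148, onz(t,(xs.mean()+195,ys.mean()+148),75)[:2].round(1))
    w=cv2.cvtColor(t["image"],cv2.COLOR_RGB2GRAY).astype(float)
    print("rowprofile",w[177:182,256:285].mean(0).round().astype(int))
E
```

```text
t 12.92 alpha jaw 148.4 alpha pos -32.4 r 57.1 h -2.3 tilt 0.1 q [ 0.01  0.5  -0.42  2.3   2.2   0.47  1.28] F [ 4.2  1.1 -6.9] w 13.7
orange 44 257.2 189.09 [552.6 197.4]
rowprofile [130 119 118 133 155 154 153 152 153 153 152 152 154 151 123  64  54  54
  56  57  58  48  10   3   7   9   7   4   4]
orange 48 248.02 189.79 [549.7 226.9]
rowprofile [161 162 162 160 134  74  56  59  58  60  61  53  33  62  93 122 144 142
 140 139 141 128  69  13   3   4  10   7   2]
orange 51 246.06 188.92000000000002 [552.4 233.4]
rowprofile [154 139  94  54  52  57  56  59  51  36  46  78 102 132 138 137 134 117
  79  33  13  15  16  15  14  14  18  15  16]
```

```bash
cat > meas.py <<'E'
from h import *
def edge(p,lev):
    i=[k for k in range(len(p)-1) if p[k]>=lev>p[k+1]][0];return i+(p[i]-lev)/(p[i]-p[i+1])
def meas(t):
    im=t["image"].astype(float)
    w=np.clip(im[180:200,236:266,0]-im[180:200,236:266,2]-45,0,None);w[:, :]*=(w>15)
    # leave out the yellow nut: pad columns only around the peak
    c=w.sum(0);k=c.argmax();sl=slice(max(k-3,0),k+4)
    pu=(c[sl]*np.arange(236,266)[sl]).sum()/c[sl].sum()
    g=cv2.cvtColor(np.array(t["image"]),cv2.COLOR_RGB2GRAY).astype(float)
    ce=[]
    a=int(pu)+5
    p=g[177:181,a:285].mean(0);cu=a+edge(p,100)
    yp=onz(t,(pu,189),73)[1];yc=onz(t,(cu,179),141)[1]
    return round(pu,2),round(cu,2),round(yp,1),round(yc,1),round(yp-yc,1)
if __name__=="__main__":
    for f in("top0","top2","top3"):print(f,meas(np.load(f"pics/{f}.npz")))
E
python3 meas.py
```

```text
top0 (np.float64(256.64), np.float64(270.4), np.float64(199.5), np.float64(147.8), np.float64(51.7))
top2 (np.float64(247.49), np.float64(260.6), np.float64(229.1), np.float64(178.1), np.float64(51.0))
top3 (np.float64(244.95), np.float64(257.89), np.float64(237.3), np.float64(186.4), np.float64(50.9))
```

apply_moves(
  commands=[
    [[0,0,0.13,0,1,0],[0,0,0.13,0,1,0],[0,0,0,0,0,0]],
  ],
)

```text
clock: 13.22
eef_pos: [600.0, 77.3, 202.9]
tool_rot: [-1.294, 0.609, -2.675]
force: [4.1, -1.2, -4.3]
width: 13.5
```

```bash
python3 - <<'E'
from meas import *
where();t=eyes.get_image("top");np.savez("pics/top4.npz",**t);print(meas(t));crop(t,195,158,100,65,7,"pics/c4.png")
E
```

```text
t 13.22 alpha jaw 158.8 alpha pos -21.0 r 56.8 h -2.2 tilt 0.2 q [ 0.07  0.5  -0.46  2.29  2.18  0.46  1.15] F [ 4.1 -1.2 -4.3] w 13.5
(np.float64(244.16), np.float64(257.4), np.float64(239.9), np.float64(188.0), np.float64(51.9))
```

View pics/c4.png

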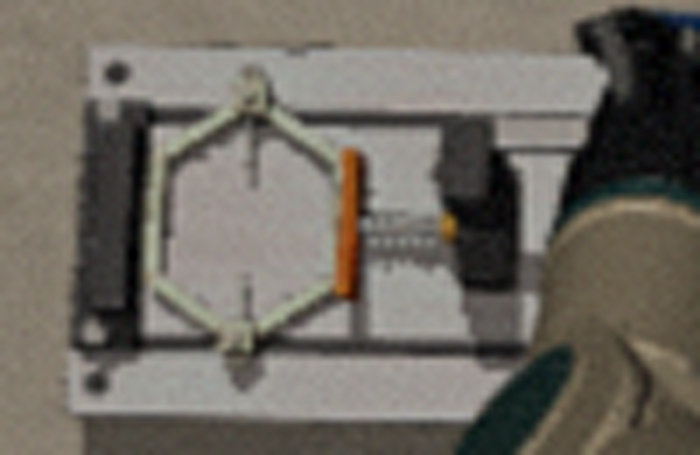

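The frame's left flat (x≈148) is almost at the stop and the pad spring isn't compressed yet (51.9 mm). I'll continue in small steps.

apply_moves(
  commands=[
    [[0,0,0.13,0,1,0],[0,0,0.13,0,1,0],[0,0,0.13,0,1,0],[0,0,0,0,0,0]],
  ],
)

```text
clock: 13.6
eef_pos: [602.7, 63.3, 204.9]
tool_rot: [-1.477, 0.655, -2.981]
force: [4.1, -0.4, -3.4]
width: 13.2
```

```bash
python3 - <<'E'
from meas import *
where();t=eyes.get_image("top");np.savez("pics/top5.npz",**t);print(meas(t))
E
```

```text
t 13.6 alpha jaw 173.2 alpha pos -6.5 r 56.7 h -2.2 tilt 0.2 q [ 0.15  0.51 -0.53  2.29  2.16  0.47  0.96] F [ 4.1 -0.4 -3.4] w 13.2
(np.float64(243.78), np.float64(256.35), np.float64(241.1), np.float64(191.2), np.float64(49.9))
```

apply_moves(
  commands=[
    [[0,0,0.13,0,1,0],[0,0,0.13,0,1,0],[0,0,0.13,0,1,0],[0,0,0,0,0,0]],
  ],
)

```text
clock: 13.98
eef_pos: [602.6, 49.3, 204.9]
tool_rot: [-1.667, 0.654, 2.991]
force: [2.8, -0.9, -3.0]
width: 13.8
```

```bash
python3 - <<'E'
from meas import *
where();t=eyes.get_image("top");np.savez("pics/top6.npz",**t);print(meas(t))
E
```

```text
t 13.98 alpha jaw -172.7 alpha pos 7.8 r 56.6 h -2.1 tilt 0.2 q [ 0.24  0.52 -0.6   2.29  2.15  0.49  0.76] F [ 2.8 -0.9 -3. ] w 13.8
(np.float64(243.7), np.float64(255.4), np.float64(241.4), np.float64(194.2), np.float64(47.2))
```

The frame is seated: the pad has stopped at y≈241 while the carriage moves on. Seating was at jaw angle ≈167°, so a quarter turn more ends at about -103°.

apply_moves(
  commands=[
    [[0,0,0.13,0,1,0],[0,0,0.13,0,1,0],[0,0,0.13,0,1,0],[0,0,0.13,0,1,0],[0,0,0.13,0,1,0],[0,0,0.13,0,1,0],[0,0,0.13,0,1,0],[0,0,0.13,0,1,0]],
  ],
)

```text
clock: 14.7
eef_pos: [589.8, 16.2, 194.9]
tool_rot: [-2.08, 0.445, 2.239]
force: [3.7, 0.1, -5.3]
width: 13.4
```

```bash
python3 - <<'E'
from meas import *
where();t=eyes.get_image("top");print(meas(t))
E
```

```text
t 14.7 alpha jaw -134.5 alpha pos 45.7 r 56.7 h -1.9 tilt 0.1 q [ 0.46  0.59 -0.82  2.34  2.16  0.59  0.17] F [ 3.7  0.1 -5.3] w 13.4
(np.float64(243.61), np.float64(252.58), np.float64(241.7), np.float64(202.9), np.float64(38.8))
```

apply_moves(
  commands=[
    [[0,0,0.13,0,1,0],[0,0,0.13,0,1,0],[0,0,0.13,0,1,0],[0,0,0.13,0,1,0],[0,0,0.13,0,1,0],[0,0,0,0,0,0]],
  ],
)

```text
clock: 15.25
eef_pos: [573.8, 3.0, 182.4]
tool_rot: [-2.205, 0.218, 1.866]
force: [-0.4, -1.5, -0.2]
width: 13.2
```

```bash
python3 - <<'E'
from meas import *
where();t=eyes.get_image("top");print(meas(t))
E
```

```text
t 15.25 alpha jaw -110.5 alpha pos 70.3 r 57.0 h -1.9 tilt 0.2 q [ 0.57  0.66 -0.96  2.39  2.17  0.71 -0.22] F [-0.4 -1.5 -0.2] w 13.2
(np.float64(243.54), np.float64(250.83), np.float64(241.9), np.float64(208.3), np.float64(33.6))
```

apply_moves(
  commands=[
    [[0,0,0.1,0,0.8,0],[0,0,0.1,0,0.8,0],[0,0,0,0,0,0]],
  ],
)

```text
clock: 15.55
eef_pos: [568.6, 0.9, 178.3]
tool_rot: [-2.224, 0.146, 1.766]
force: [-0.4, -1.4, -0.6]
width: 13.5
```

```bash
python3 - <<'E'
from meas import *
where();t=eyes.get_image("top");print(meas(t))
E
```

```text
t 15.55 alpha jaw -103.5 alpha pos 77.3 r 57.1 h -1.9 tilt 0.2 q [ 0.59  0.69 -1.    2.41  2.17  0.75 -0.33] F [-0.4 -1.4 -0.6] w 13.5
(np.float64(243.51), np.float64(250.54), np.float64(242.0), np.float64(209.2), np.float64(32.8))
```

Compression is about 18.6 to 19 mm and the wheel has turned about 89° past seating. I'll let go and back off.

apply_moves(
  commands=[
    [[0,0,0,0,0,0],[0,0,0,0,0,0],[0,0,0,0,0,0],[0,0,0,0,0,0],[0,-0.3,0,0,0,0],[0,-0.4,0,0,0,0],[0,-0.5,0,0,0,0],[0,-0.5,0,0,0,0]],
  ],
  claw=42,
)

```text
clock: 16.27
eef_pos: [527.8, 5.7, 232.9]
tool_rot: [-2.222, 0.151, 1.786]
force: [-0.1, -0.7, -0.1]
width: 42.2
```

apply_moves(
  commands=[
    [[0,-0.4,0,0,0,0],[0,-0.4,0,0,0,0],[0,0,0,0,0,0],[0,0,0,0,0,0],[0,0,0,0,0,0]],
  ],
)

```text
clock: 16.68
eef_pos: [506.7, 6.9, 262.8]
tool_rot: [-2.227, 0.159, 1.793]
force: [-0.1, 0.3, -0.2]
width: 42.0
```

```bash
python3 - <<'E'
from meas import *
where();t=eyes.get_image("top");print(meas(t));crop(t,195,148,140,88,5.7,"pics/c5.png")
# compare bystanders with the first picture
t0=np.load("pics/top0.npz")
for n,(x,y,w,h) in dict(phone=(220,238,60,38),black=(400,225,46,38),mouse=(398,138,40,40)).items():
    a=[(cv2.cvtColor(np.array(i["image"]),cv2.COLOR_RGB2GRAY)[y:y+h,x:x+w]<70) for i in(t0,t)]
    print(n,[np.round(np.argwhere(m).mean(0),2) for m in a],[m.sum() for m in a])
E
```

```text
t 16.68 alpha jaw -105.1 alpha pos 72.0 r 51.6 h 102.8 tilt 0.6 q [ 0.72  0.36 -1.07  2.46  1.99  0.48 -0.24] F [-0.1  0.3 -0.2] w 42.0
(np.float64(243.51), np.float64(250.49), np.float64(242.0), np.float64(209.3), np.float64(32.7))
phone [array([19.  , 28.64]), array([19.01, 28.66])] [np.int64(1101), np.int64(1098)]
black [array([19.  , 23.34]), array([18.93, 23.51])] [np.int64(294), np.int64(274)]
mouse [array([18.42, 19.24]), array([18.6 , 19.32])] [np.int64(644), np.int64(627)]
```

View pics/c5.png

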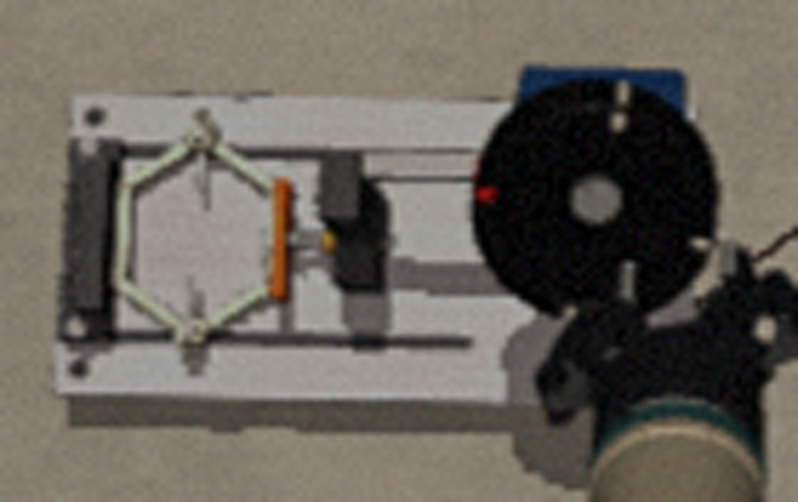

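The red mark is at about 9 o'clock, the spring is visibly short and the frame lies against the stop. I'll check squareness numerically.

```bash
python3 - <<'E'
from h import *
def ang(t,pts,z):
    q=np.array([onz(t,p,z)[:2] for p in pts]);a=np.polyfit(q[:,0],q[:,1],1);return np.degrees(np.arctan(a[0])).round(2),np.polyval(a,556).round(1)
for t in(np.load("pics/top0.npz"),eyes.get_image("top")):
    im=np.array(t["image"]).astype(float);g=cv2.GaussianBlur(im,(1,3),0)
    d=im[...,:2].mean(2)-im[...,2]   # yellowness: cream frame
    gray=im.mean(2);L=[];S=[];Pd=[]
    for v in range(183,197):
        w=np.clip(d[v,213:224]-8,0,None);L.append(((w*np.arange(213,224)).sum()/w.sum(),v))
        p=gray[v,207:222];i=[k for k in range(14) if p[k]<95<=p[k+1]][-1];S.append((207+i+(95-p[i])/(p[i+1]-p[i]),v))
        w=np.clip(im[v,236:262,0]-im[v,236:262,2]-50,0,None);k=w.argmax();sl=slice(max(0,k-2),k+3);Pd.append(((w[sl]*np.arange(236,262)[sl]).sum()/w[sl].sum(),v))
    print("frame flat",ang(t,L,56),"stop edge",ang(t,S,66),"pad",ang(t,Pd,73))
E
```

```text
frame flat (np.float64(-0.09), np.float64(323.7)) stop edge (np.float64(-1.19), np.float64(333.4)) pad (np.float64(0.62), np.float64(199.7))
frame flat (np.float64(-0.45), np.float64(333.0)) stop edge (np.float64(-2.24), np.float64(328.0)) pad (np.float64(1.23), np.float64(242.1))
```

```bash
python3 - <<'E'
from h import *
k=0
def cen(t,x0,x1,y0,y1):
    im=np.array(t["image"]).astype(float);d=im[y0:y1,x0:x1,:2].mean(2)-im[y0:y1,x0:x1,2];w=np.clip(d-10,0,None)
    yy,xx=np.mgrid[y0:y1,x0:x1];return (w*xx).sum()/w.sum(),(w*yy).sum()/w.sum()
t=eyes.get_image("top")
for n,tt,xa,xb in(("start",np.load("pics/top0.npz"),234,231.5),("now",t,230.5,228.5)):
    a=cen(tt,int(xa)-6,int(xa)+7,167,175);b=cen(tt,int(xb)-6,int(xb)+7,202,209)
    A,B=onz(tt,a,56),onz(tt,b,56);d=A-B;print(n,a,b,"len",np.hypot(*d[:2]),"slope deg",np.degrees(np.arctan2(d[1],d[0])),"mid",(A+B)[:2]/2)
# stop far/near corners, plate edges in the crop of the first picture, for the reference direction
for z,p,q in((66,(72,140),(62,340)),(30,(72,95),(57,395))):
    A,B=[onz(t,U(*c,195,148,5.7),z) for c in(p,q)];d=A-B;print("ref",np.degrees(np.arctan2(d[1],d[0])),A[:2],B[:2])
s=eyes.get_image("scene");crop(s,190,190,80,60,9,"pics/c6.png")
E
```

```text
start (np.float64(233.26609442060087), np.float64(171.84763948497854)) (np.float64(230.69180327868852), np.float64(204.46229508196723)) len 108.76305155951454 slope deg -1.3303106310035813 mid [557.86432997 283.08145359]
now (np.float64(230.04961832061068), np.float64(171.89312977099237)) (np.float64(228.35635359116023), np.float64(204.63674033149172)) len 109.09883138081332 slope deg 0.2610483667316162 mid [557.3116443  292.17092876]
ref 0.8353517078772874 [607.21902051 364.98665227] [491.22203832 363.29533845]
ref 0.8436309061587512 [642.42886233 376.49972411] [464.12893979 373.87422189]
```

View pics/c6.png

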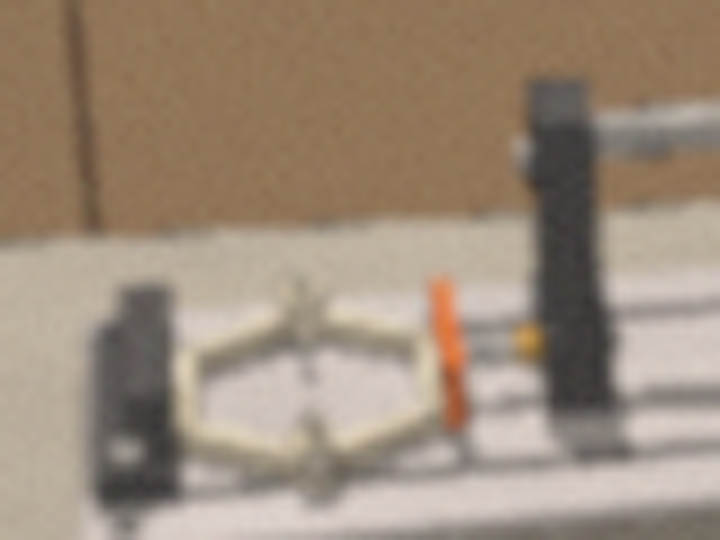

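The scene view shows the frame flush against the stop (x≈180) with the pad on it. The frame's slope is 0.3° against the rig's 0.5–0.8°. I'm handing it in.

```bash
python3 -c "
from cell import finish_job
print(finish_job())"
```

```text
the job is handed in; nothing more can be done
None
```

I wound the wheel clockwise in two rim grasps (about 139° and 147°) until the frame seated on the stop, gave it about a further quarter turn, let go and backed off. The job was handed in at about 17 s of the 72 s allowed.

**Preload:** after seating, the pad stayed within about 1 mm while the carriage went on. The wheel turned about 90° past seating, and the spring is compressed by about 18.7 mm; a quarter turn should give 19.6 mm. It held after I let go.

**Squareness:** the line between the frame's corners slopes 0.3°, and the rig's own direction measures 0.55–0.85°, so the frame is square to about 0.5°. At the start that line sloped -1.3°.

**Bystanders:** the phone, black frame and mouse are unmoved to within 0.2 pixel. The gripper is about 100 mm clear of the wheel.

**Checks that disagreed:**
- A fit to the frame's flat gave about -0.45°, and the stop edge (-2.2°) was unusable because the frame and its shadow cover it.
- A rough estimate put the frame's origin about 57 mm from the stop's origin, against the expected 62 mm. I put this down to the heights assumed when casting the rays, but did not confirm it.

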